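# Load the screw batch fixture and hold it pressed for clamping

### The arm

A 6-joint arm with a two-finger parallel gripper is mounted at the origin on the work surface. World frame = base frame: x ahead of the robot, y to its left, z up, the work surface at z = 0. Lengths are in m, angles in rad, forces in N, time in s.
With the tool pointing down it reaches from about 0.35 to 0.975 m from the base axis. Payload 4.9 kg.
Tool frame: the origin (TCP) lies midway between the tips of the shut fingers; the grasp point (between the pads) lies 19 mm behind it; z points along the fingers, x is the direction in which the jaws open and shut, and the axes are right-handed (so a half turn about z gives the same grasp; the last joint's range is limited). The gripper opens to 85 mm and grips with 20 to 120 N. Pads are 22 mm wide; open, the fingers measure 114 mm over their backs; the gripper's body (76 mm by 85 mm) begins 54 mm behind the grasp point. The pads swing forward as they close: fully open they stand 13 mm farther back than shut.
Start: joints at [-1.327, 0.053, 1.613, -0, 1.476, -0.119], TCP at [0.222, -0.584, 0.231] pointing down, gripper open.
Joint ranges: [-3.01, 3.01], [-1.01, 2.22], [0.06, 2.58], [-1.02, 4.17], [0.09, 2.62], [-3.14, 3.14]. Speed limits (rad/s): [2.57, 2.57, 3.14, 3.14, 3.14, 3.14].

### API

Orientations are given as a rotation vector (axis times angle).
In Python, from station import ctrl gives the robot as it stands.
- The arm moves only by the tool step_arm, never from a script. Its argument "increments" is text: rows parted by semicolons, each of 6 numbers parted by spaces: the shift along the tool's x, y, z as a fraction of full scale, then the turn, a rotation vector about the tool's x, y, z as a fraction of full scale. In form: x y z rx ry rz; .... A call has 1 to 12 rows; each row shifts and turns the commanded pose from where the row before left it, along the tool's axes as they then stand; what a row does not reach is not made up. Full scale, the value 1, is 0.025 m for a shift and 0.1 rad for a turn. A row lasts 1/12 s, in which the tool goes at most 41.7 mm and 7.16 degrees, less where a joint would pass 70% of its speed; a pose out of reach is approached as far as the arm can. A call with a number of a shift or a turn outside -1 to 1 is refused whole. A call with a gripper value outside its range is refused whole. "fingers" is the opening, from -1 (shut) to 1 (fully open), so that 0 is half open, set as the call begins (left out, the last holds). The fingers move at their own pace and stop on an object; "newtons" is the grip in N (left out, the last holds). Time passes only in rows, so rows that do not move let the fingers close. It gives the time, the measured TCP pose, the force and the opening at its end, in the units of the state.
- ctrl.get_obs(): the state, without advancing time (a new reading comes with each control period).
- ctrl.get_image(name): name is "scene" or "side" or "wrist"; returns a dict with "pixels" (400x640x3 uint8, red, green, blue), "intrinsics" (3x3 intrinsics, pixels), "eye" and "orientation" of the camera in the world. Camera axes: x right, y down, z forward; pixel columns grow to the right and rows downward; lengths in m; the calibration is good to about 2 mm. A picture is of the moment at which its call begins. There is no depth.
- ctrl.finish_job(): hands the job in, once; it reports no verdict.
The state is a dict: "t": time; "q": joint angles; "dq": joint speeds; "effort": joint torques, N m; "tool_pos": TCP position; "tool_rot": TCP orientation; "contact_force": force on the tool from outside, world axes, zero at the start; "wrist_torque": the same for the moment, N m; "opening": finger opening in m.
Only numpy, scipy, OpenCV 4.12 (cv2) and the standard library are available. Lean on these libraries where they do the work, as an engineer would, in place of code of your own. Each camera call takes 0.05 s, during which the arm holds its last target.

### The job

Stand the two loose socket-head cap screws, the ones identical to the screw already in the aluminium fixture, head down in the fixture's channel, between that screw and the sliding jaw, so that the three make one row. Then take the jaw and press the row against the sprung stop until the stop is pushed in about half way (its pointer between the two scribed lines, about 11 N), never letting the stop run to the end of its travel, and finish while still holding the jaw steadily there, because a colleague will now tighten it. Leave the other bolt and screw and everything else on the bench where they are.

Things in the scene. Friction and masses are not known exactly. Their poses are not given: they have to be found in the camera images.
- fixture: aluminium fixture fixed to the bench, base 90 mm (its x) x 290 mm (its y) x 12 mm; origin: centre of its underside. Its sprung stop is at the +y end, the jaw at the -y end, pushed to +y. Behind the stop a fixed spring housing, 60 mm wide, y = 116 to 140 mm, 42 mm high.
- channel (a point): point on the channel's floor, on its middle line, 12 mm above the bench, at fixture x = 0, y = 0. The open-topped channel runs along fixture y, 38 mm wide between two fences, each 10 mm wide and 8 mm high above its floor.
- stop_slide (a joint): travel of the sprung stop along fixture +y, m: 0 = out (start), 0.020 = fully in (stay under 0.0185). Spring: 3 N at 0, rising 0.8 N per mm: 11 N at the wanted half travel, 0.010 (0.0055 to 0.0145 will do). A pointer on the stop runs over the -x fence, where two black scribed lines mark travels of 5.5 and 14.5 mm.
- stop: the sprung stop, a steel plate 36 mm wide x 14 mm thick, its top 27 mm above the channel floor; origin on the channel floor at the middle of its thickness, at fixture y = 77 mm when out; its face towards the row is then at y = 70 mm.
- jaw_slide (a joint): travel of the jaw along fixture +y, m: 0 = fully back, 0.066 = limit; starts between 0 and 0.012. Slides almost freely (0.4 N), cannot lift out. With three screws in a tight row the row just touches the stop at 0.045, and 0.055 pushes the stop in 10 mm. The screws' friction adds some 2 to 6 N to what is felt at the jaw.
- jaw: dark steel sliding jaw: block 34 mm wide, 40 mm long (fixture y), 22 mm high above the channel floor, with an upright grip post on its middle, 20 mm (fixture x) x 24 mm (fixture y), its top 64 mm above the channel floor. Origin on the channel floor under the middle, at fixture y = -85 mm + jaw_slide; front face 20 mm further to +y.
- screw_a: identical yellow-zinc socket-head cap screw standing on its head, shank up: round head 30 mm diameter x 20 mm high, above it a round shank 20 mm diameter x 50 mm long, 70 mm in all, 0.24 kg (varies); origin at the centre of the head's underside, z up along the shank; already stands in the channel just in front of the stop.
- screw_b: identical yellow-zinc socket-head cap screw standing on its head, shank up: round head 30 mm diameter x 20 mm high, above it a round shank 20 mm diameter x 50 mm long, 70 mm in all, 0.24 kg (varies); origin at the centre of the head's underside, z up along the shank; one of the two loose ones, standing on the bench.
- screw_c: identical yellow-zinc socket-head cap screw standing on its head, shank up: round head 30 mm diameter x 20 mm high, above it a round shank 20 mm diameter x 50 mm long, 70 mm in all, 0.24 kg (varies); origin at the centre of the head's underside, z up along the shank; the other loose one, standing on the bench.
- hex_bolt: bystander among the loose screws: longer bolt with a six-sided head (36 mm over its corners, 13 mm high) and a shank 20 mm diameter x 75 mm, 88 mm in all, standing on its head; origin under the head. Leave it.
- small_screw: bystander among the loose screws: smaller cap screw, head 24 mm diameter x 16 mm, shank 16 mm x 34 mm, 50 mm in all, standing on its head; origin under the head. Leave it.
- hex_driver: bystander: a loose screwdriver 200 mm long lying on the bench to the left, origin at its underside. Leave it.
- cup: bystander: an open steel cup 76 mm diameter x 85 mm standing to the right, origin under its centre. Leave it.
Mind the look-alikes: they are no part of the job. What is shaped like the screw_a but black or red is not meant.

How it is judged:
On the way, in this order (a step that is already met when the one before it is completed fails the run):
1. all three cap screws stand head down in the channel, released (x of screw_a in the frame of fixture between -0.007 and 0.007 m and y of screw_a in the frame of fixture between -0.055 and 0.08 m and z of screw_a in the frame of fixture between 0.008 and 0.016 m and x of screw_b in the frame of fixture between -0.007 and 0.007 m and y of screw_b in the frame of fixture between -0.055 and 0.08 m and z of screw_b in the frame of fixture between 0.008 and 0.016 m and x of screw_c in the frame of fixture between -0.007 and 0.007 m and y of screw_c in the frame of fixture between -0.055 and 0.08 m and z of screw_c in the frame of fixture between 0.008 and 0.016 m and angle between each of screw_a, screw_b, screw_c's own z axis and vertical below 0.12 rad and contact force between the fingers and screw_a below 0.2 N and contact force between the fingers and screw_b below 0.2 N and contact force between the fingers and screw_c below 0.2 N), for 0.2 s.
2. the jaw, held by the fingers, presses the row so that the stop stays pushed in 5.5 to 14.5 mm for a second (x of screw_a in the frame of fixture between -0.007 and 0.007 m and y of screw_a in the frame of fixture between -0.055 and 0.08 m and z of screw_a in the frame of fixture between 0.008 and 0.016 m and x of screw_b in the frame of fixture between -0.007 and 0.007 m and y of screw_b in the frame of fixture between -0.055 and 0.08 m and z of screw_b in the frame of fixture between 0.008 and 0.016 m and x of screw_c in the frame of fixture between -0.007 and 0.007 m and y of screw_c in the frame of fixture between -0.055 and 0.08 m and z of screw_c in the frame of fixture between 0.008 and 0.016 m and angle between each of screw_a, screw_b, screw_c's own z axis and vertical below 0.12 rad and value of joint stop_slide between 0.0055 and 0.0145 m and contact force between stop and anything else between 5.5 and 16.5 N and contact force between the fingers and jaw above 2 N), for 1 s.
At the end, for the whole second after the job is handed in: Three cap screws upright, heads on the channel floor within 7 mm of its middle line, at rest; stop pushed in 5.5 to 14.5 mm (5.5 to 16.5 N); fingers still bearing on the jaw with over 2 N; hex bolt, small screw, screwdriver and cup within 30 mm of their starts (all of step 2 and linear speed of each of screw_a, screw_b, screw_c below 0.02 m/s and distance of each of hex_bolt, small_screw, hex_driver, cup from where it was at the start of the episode below 0.03 m); the arm keeps its last pose, push and grip.
It fails at once if the sprung stop is driven to the end of its travel (18.5 mm or more) (value of joint stop_slide above 0.0185 m).
It fails at once if a bystander is moved by more than 30 mm (distance of any of hex_bolt, small_screw, hex_driver, cup from where it was at the start of the episode above 0.03 m).
It also fails if it takes over 56 s, if anything falls off the work surface, if the arm or the gripper's body presses on something with over 40 N, if the wrist force passes 120 N, or if a joint passes its speed limit or range.

## Working session

There is one attempt and no reset: what is moved stays moved. The work goes in short steps, Python scripts to look and compute and a tool call to move; the robot and the scene stay as the last step left them, time stands still between calls to the robot, and variables do not carry over. Pictures are saved under pics/ and viewed, and the job is handed in when it is done.

Besides the shell and the picture viewer there is one more tool, called after "Call:" as name(argument=value, ...), one argument or row to a line, values as JSON. step_arm: Moves the arm, as the interface text tells. Shift numbers are shares of 0.025 m and turn numbers shares of 0.1 rad, none past 1 either way. Its arguments: {"type":"object","properties":{"increments":{"type":"string"},"fingers":{"type":"number"},"newtons":{"type":"number"}},"required":["increments"]}

```bash
mkdir -p pics
cat > h.py <<'E'
import numpy as np, cv2
from station import ctrl
def snap(n,tag):
    im=ctrl.get_image(n); cv2.imwrite(f'pics/{tag}.png',im['pixels'][:,:,::-1])
    np.savez(f'pics/{tag}.npz',K=im['intrinsics'],eye=im['eye'],R=np.array(im['orientation']))
    return im
def rot(o):
    o=np.array(o,float)
    if o.shape==(3,3): return o
    if o.size==3: return cv2.Rodrigues(o)[0]
    from scipy.spatial.transform import Rotation as R; return R.from_quat(o).as_matrix()
def load(tag):
    d=np.load(f'pics/{tag}.npz'); return d['K'],d['eye'],rot(d['R'])
def unproj(tag,uv,z):
    K,e,R=load(tag); d=R@np.linalg.inv(K)@np.array([uv[0],uv[1],1.]); return e+d*(z-e[2])/d[2]
def proj(tag,p):
    K,e,R=load(tag); c=K@(R.T@(np.array(p)-e)); return c[:2]/c[2]
E
python3 - <<'E'
from h import *
for n in ['scene','side','wrist']:
    im=snap(n,n+'0'); print(n,im['eye'],im['orientation'],im['intrinsics'])
print(ctrl.get_obs())
E
```

```text
scene [1.05339155 0.37424714 0.63110335] [-1.15735442 -2.32281233  0.99248926] [[417.71565712   0.         319.91834066]
 [  0.         417.71565712 200.65438568]
 [  0.           0.           1.        ]]
side [0.06673855 0.798803   0.61743401] [-0.63970319  2.43908326 -1.36429783] [[431.92975239   0.         321.51287085]
 [  0.         431.92975239 193.3064955 ]
 [  0.           0.           1.        ]]
wrist [ 0.28530288 -0.55928731  0.37262382] [ 2.39496467 -1.65004896 -0.23159565] [[304.48011675   0.         321.07113658]
 [  0.         304.48011675 202.4102873 ]
 [  0.           0.           1.        ]]
{'t': 0.15, 'q': array([-1.32699932e+00,  5.32305823e-02,  1.61396291e+00,  6.60066264e-06,
        1.47598636e+00, -1.18971418e-01]), 'dq': array([ 0.00093373, -0.00184604, -0.00473962,  0.00031623, -0.00092623,
        0.00167846]), 'effort': array([ 6.27516583e-04, -3.94239986e+01, -3.70723164e+01, -8.25805932e-05,
        4.65551246e-03, -3.61424384e-06]), 'tool_pos': array([ 0.22169311, -0.58385185,  0.23033907]), 'tool_rot': array([-2.58485778e+00,  1.78367125e+00,  1.86200868e-03]), 'contact_force': array([-0.38939594, -0.44139563, -0.23776797]), 'wrist_torque': array([8.44655623e-05, 3.75980220e-02, 3.47945312e-02]), 'opening': 0.08521691300882568}
```

View pics/scene0.png

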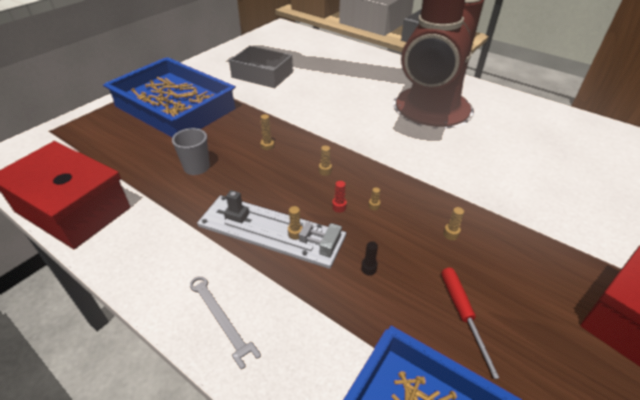

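View pics/side0.png

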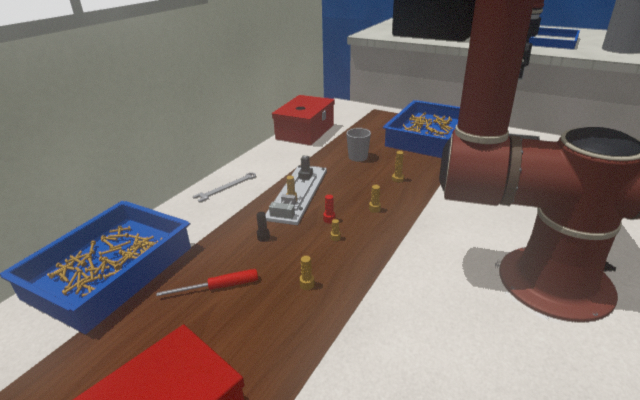

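View pics/wrist0.png

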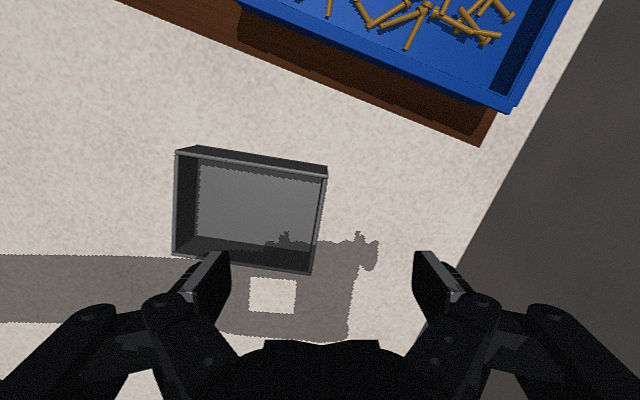

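Scene: fixture at (270,230), jaw (235,208), screw_a (294,222). Yellow candidates are at (266,132), (325,160) and (455,223), with the small screw at (375,198). Next I zoom in to tell the hex bolt apart.

Run:
```python
import cv2, numpy as np
s=cv2.imread('pics/scene0.png'); d=cv2.imread('pics/side0.png')
z=lambda i,c,f:cv2.resize(i[c[1]:c[3],c[0]:c[2]],(264,290) ,interpolation=cv2.INTER_CUBIC)
def w(i,u,v): return cv2.resize(i[v-29:v+29,u-26:u+26],(260,290),interpolation=cv2.INTER_CUBIC)
r1=np.hstack([w(s,266,132),w(s,325,160),w(s,455,223)])
r2=np.hstack([w(d,399,167),w(d,375,198),w(d,307,272)])
cv2.imwrite('pics/z1.png',np.vstack([r1,r2]))
cv2.imwrite('pics/z2.png',cv2.resize(s[180:270,190:355],(800,436),interpolation=cv2.INTER_CUBIC))
```

```text
(no output)
```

View pics/z1.png

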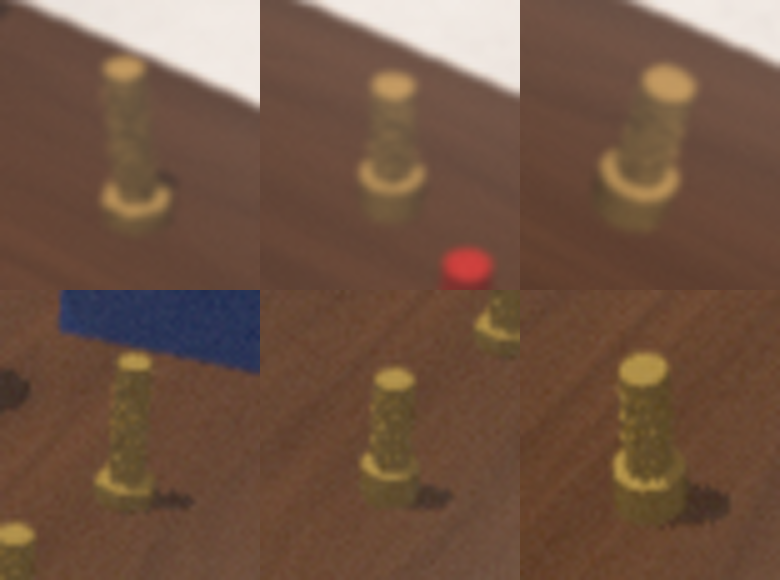

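View pics/z2.png

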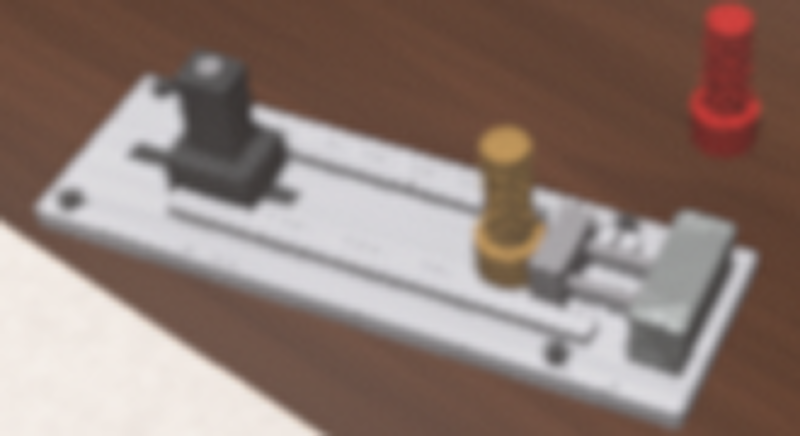

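Left candidate (266,132 in the scene view) has a long shank and a thin head, so it's the hex bolt. The middle and right ones match screw_a. Now I measure them.

Run:
```python
from h import *
d=cv2.imread('pics/side0.png')
cv2.imwrite('pics/z3.png',cv2.resize(d[145:225,255:335],(600,600),interpolation=cv2.INTER_CUBIC))
P={'mid':[('scene0',(325.8,147.8)),('side0',(375.8,186.8))],'right':[('scene0',(458.8,210.8)),('side0',(305.6,258.8))],
'hex':[('scene0',(266-26+25,132-29+68/5)),('side0',(399-26+27,167-29+71/5))]}
for k,l in P.items():
    for t,uv in l: print(k,t,unproj(t,uv,.088 if k=='hex' else .07).round(4))
f=lambda x,y:(190+x/4.848,180+y/4.848)
for n,p,z in [('farL',(150,76),.012),('nearL',(36,205),.012),('farR',(757,255),.012),('nearR',(681,412),.012),('post',(208,66),.076),('a',(506,144),.082),
 ('small',((375-190)*4.848,(190-180)*4.848),.05)]:
    print(n,unproj('scene0',f(*p),z).round(4))
```

```text
mid scene0 [ 0.4297 -0.0695  0.07  ]
mid side0 [ 0.4267 -0.0675  0.07  ]
right scene0 [0.4378 0.2517 0.07  ]
right side0 [0.434  0.2521 0.07  ]
hex scene0 [ 0.4373 -0.2449  0.088 ]
hex side0 [ 0.4332 -0.2446  0.088 ]
farL [ 0.6451 -0.1932  0.012 ]
nearL [ 0.7296 -0.1724  0.012 ]
farR [0.5695 0.0845 0.012 ]
nearR [0.654  0.1068 0.012 ]
post [ 0.669  -0.1203  0.076 ]
a [0.6352 0.008  0.082 ]
small [0.464 0.083 0.05 ]
```

View pics/z3.png

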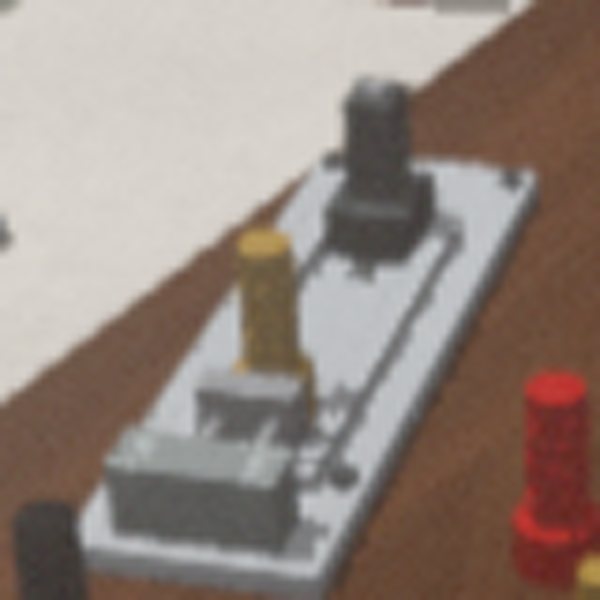

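```bash
cat >> h.py <<'E'
def plan(p,yaw=None):
    """print tool-frame deltas in units to TCP target p"""
    o=ctrl.get_obs(); R=rot(o['tool_rot']); d=R.T@(np.array(p)-o['tool_pos'])/.025
    y=np.arctan2(R[1,0],R[0,0]); print('tcp',o['tool_pos'].round(4),'yaw',round(y,4),'tilt',R[:,2].round(4),'t',o['t'],'units xyz',d.round(3))
    if yaw is not None: print('rz units', -(yaw-y)/.1)
E
python3 - <<'E'
from h import *
f=lambda x,y:(255+x/7.5,145+y/7.5)
for n,p,z in [('farcorner',(537,178),.012),('nearR',(325,583),.012),('nearL',(85,552),.012),('post',(376,88),.076),('a',(265,242),.082),('red',(557,387),.07)]:
    print(n,unproj('side0',f(*p),z).round(4))
plan([0.428,-0.0685,.2],.265)
E
```

```text
farcorner [ 0.6374 -0.1884  0.012 ]
nearR [0.5603 0.0874 0.012 ]
nearL [0.64   0.1101 0.012 ]
post [ 0.6661 -0.1185  0.076 ]
a [0.6306 0.0093 0.082 ]
red [0.5064 0.0278 0.07  ]
tcp [ 0.2217 -0.5839  0.2303] yaw -1.208 tilt [-4.0e-04  1.5e-03 -1.0e+00] t 0.15 units xyz [-16.342 -15.03    1.242]
rz units -14.730283788741367
```

Call:
step_arm(
  increments="0 0 0 0 0 -1;0 0 0 0 0 -1;0 0 0 0 0 -1;0 0 0 0 0 -1;0 0 0 0 0 -1;0 0 0 0 0 -1;0 0 0 0 0 -1;0 0 0 0 0 -1;0 0 0 0 0 -1;0 0 0 0 0 -1;0 0 0 0 0 -1;0 0 0 0 0 -1",
)

```text
t: 1.15
tool_pos: [0.2217, -0.584, 0.2308]
tool_rot: [-3.141, 0.005, 0.0]
contact_force: [-0.2, -0.7, 0.3]
opening: 0.0854
```

Call:
step_arm(
  increments="0 0 0 0 0 -1;0 0 0 0 0 -1;0 0 0 0 0 -0.73;0 0 0 0 0 0",
)

```text
t: 1.48
tool_pos: [0.2217, -0.584, 0.2308]
tool_rot: [-3.113, -0.417, 0.0]
contact_force: [0.5, 0.7, -0.0]
opening: 0.0855
```

Run:
```python
from h import *
plan([0.428,-0.0685,.2],.265)
```

```text
tcp [ 0.2217 -0.584   0.2308] yaw 0.2661 tilt [-2.e-04  9.e-04 -1.e+00] t 1.4833 units xyz [ 13.383 -17.725   1.248]
rz units 0.010899327022403926
```

Call:
step_arm(
  increments="0.7435 -0.985 0.07 0 0 0;0.7435 -0.985 0.07 0 0 0;0.7435 -0.985 0.07 0 0 0;0.7435 -0.985 0.07 0 0 0;0.7435 -0.985 0.07 0 0 0;0.7435 -0.985 0.07 0 0 0;0.7435 -0.985 0.07 0 0 0;0.7435 -0.985 0.07 0 0 0;0.7435 -0.985 0.07 0 0 0;0.7435 -0.985 0.07 0 0 0;0.7435 -0.985 0.07 0 0 0;0.7435 -0.985 0.07 0 0 0",
)

```text
t: 2.48
tool_pos: [0.3598, -0.2392, 0.2101]
tool_rot: [3.114, 0.411, 0.0]
contact_force: [0.3, -0.5, -0.4]
opening: 0.0858
```

Call:
step_arm(
  increments="0.7435 -0.985 0.07 0 0 0;0.7435 -0.985 0.07 0 0 0;0.7435 -0.985 0.07 0 0 0;0.7435 -0.985 0.07 0 0 0;0.7435 -0.985 0.07 0 0 0;0.7435 -0.985 0.07 0 0 0;0 0 0 0 0 0;0 0 0 0 0 0",
)

```text
t: 3.15
tool_pos: [0.4286, -0.0678, 0.1995]
tool_rot: [3.114, 0.418, -0.001]
contact_force: [0.6, 0.1, 0.7]
opening: 0.0854
```

Run:
```python
from h import *
plan([0.428,-0.0685,.2],.265)
snap('wrist','w1'); print(ctrl.get_obs()['q'])
```

```text
tcp [ 0.4286 -0.0678  0.1995] yaw 0.2669 tilt [-7.e-04 -2.e-04 -1.e+00] t 3.15 units xyz [-0.031  0.021 -0.018]
rz units 0.01938904247644535
[-3.30555542e-01 -4.13546837e-01  2.07297670e+00 -5.43986746e-04
  1.48252448e+00 -5.95728602e-01]
```

View pics/w1.png

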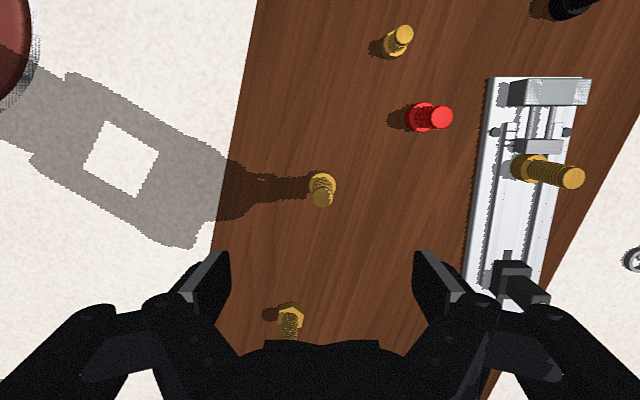

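Wrist: screw top at about (321,197), head centre about (323,182). The hexagonal head at (290,318) confirms the hex bolt. screw_a's top is at (573,178).

Run:
```python
from h import *
d=cv2.imread('pics/w1.png')
a=cv2.resize(d[160:220,290:350],(400,400),interpolation=cv2.INTER_CUBIC)
b=cv2.resize(d[135:205,510:590],(400,350),interpolation=cv2.INTER_CUBIC)
b=cv2.copyMakeBorder(b,0,50,0,0,cv2.BORDER_CONSTANT)
cv2.imwrite('pics/z4.png',np.hstack([a,b]))
cv2.imwrite('pics/z5.png',cv2.resize(d[65:320,460:610],(353,600),interpolation=cv2.INTER_CUBIC))
K,e,R=load('w1');print(e,R)
print(unproj('w1',(321,197),.07),unproj('w1',(573,178),.082))
```

```text
[ 0.41014656 -0.00126235  0.34194578] [[ 0.96431715  0.25541205  0.06969298]
 [ 0.26474405 -0.9285593  -0.26016961]
 [-0.00173639  0.26933682 -0.96304448]]
[ 0.42839072 -0.0697474   0.07      ] [0.63345615 0.0075225  0.082     ]
```

View pics/z4.png

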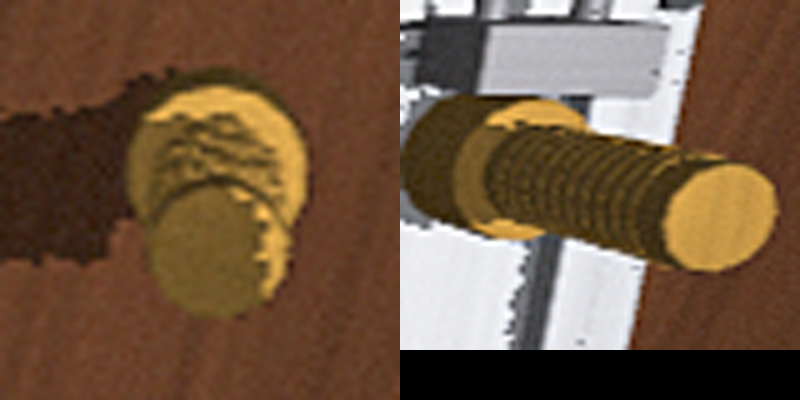

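View pics/z5.png

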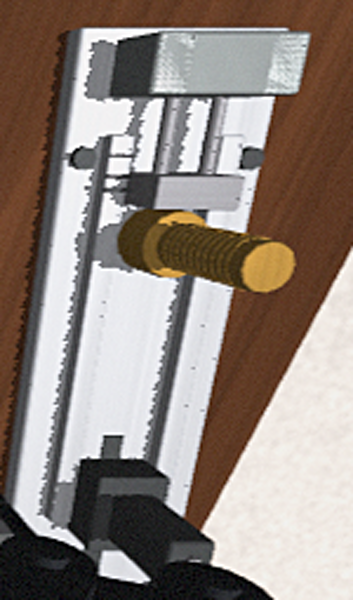

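Run:
```python
from h import *
plan([0.4298,-0.0695,.028],.265)
```

```text
tcp [ 0.4285 -0.0687  0.1996] yaw 0.2652 tilt [-5.e-04 -4.e-04 -1.e+00] t 3.2 units xyz [0.048 0.042 6.866]
rz units 0.002210400927736833
```

Call:
step_arm(
  increments="0 0.075 0 0 0 0;0 0 0.98 0 0 0;0 0 0.98 0 0 0;0 0 0.98 0 0 0;0 0 0.98 0 0 0;0 0 0.98 0 0 0;0 0 0.98 0 0 0;0 0 0.98 0 0 0;0 0 0 0 0 0;0 0 0 0 0 0",
)

```text
t: 4.03
tool_pos: [0.4277, -0.0714, 0.0274]
tool_rot: [-3.113, -0.411, 0.005]
contact_force: [-0.3, -0.0, -0.2]
opening: 0.0852
```

Run:
```python
from h import *
plan([0.4298,-0.0695,.028],.265)
snap('wrist','w2')
```

```text
tcp [ 0.4277 -0.0714  0.0274] yaw 0.2625 tilt [-0.0033  0.001  -1.    ] t 4.0333 units xyz [ 0.1   -0.053 -0.026]
rz units -0.025371165855638256
```

View pics/w2.png

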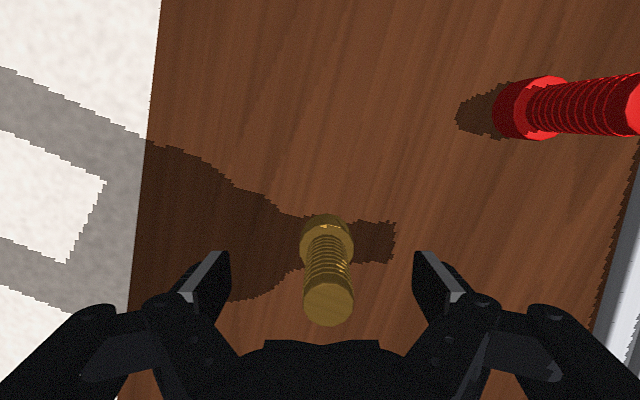

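The screw stands between the open fingers, top at (328,304). I close on it.

Run:
```python
from h import *
p=unproj('w2',(328,304),.07);print(p); plan([p[0],p[1],.028],.265)
```

```text
[ 0.42961188 -0.06943758  0.07      ]
tcp [ 0.4293 -0.0718  0.029 ] yaw 0.2629 tilt [ 2.e-04 -2.e-04 -1.e+00] t 4.0833 units xyz [ 0.038 -0.086  0.04 ]
rz units -0.020756037648137493
```

Call:
step_arm(
  increments="0.04 -0.08 0 0 0 0;0 0 0 0 0 0;0 0 0 0 0 0",
)

```text
t: 4.33
tool_pos: [0.4308, -0.069, 0.03]
tool_rot: [3.113, 0.415, 0.005]
contact_force: [-0.4, -0.1, -0.3]
opening: 0.0852
```

Call:
step_arm(
  increments="0 0 0 0 0 0;0 0 0 0 0 0;0 0 0 0 0 0;0 0 0 0 0 0;0 0 0 0 0 0;0 0 0 0 0 0;0 0 0 0 0 0;0 0 0 0 0 0;0 0 0 0 0 0;0 0 0 0 0 0",
  fingers=-1,
  newtons=40,
)

```text
t: 5.17
tool_pos: [0.4297, -0.0685, 0.0284]
tool_rot: [3.114, 0.415, 0.001]
contact_force: [0.5, -0.2, 0.8]
opening: 0.0193
```

Gripped (opening 19 mm). Next I lift and hover over the placing spot.

Call:
step_arm(
  increments="0 0 -0.5 0 0 0;0 0 -1 0 0 0;0 0 -1 0 0 0;0 0 -1 0 0 0;0 0 -1 0 0 0;0 0 0 0 0 0",
)

```text
t: 5.67
tool_pos: [0.4324, -0.0695, 0.146]
tool_rot: [3.11, 0.415, 0.013]
contact_force: [0.4, 0.1, -1.6]
opening: 0.0189
```

Run:
```python
from h import *
plan([0.6438,-0.0285,.14],.265)
```

```text
tcp [ 0.4324 -0.0695  0.146 ] yaw 0.2651 tilt [ 0.0085 -0.0031 -1.    ] t 5.6667 units xyz [8.589 0.631 0.309]
rz units 0.0009319054742751298
```

Call:
step_arm(
  increments="0.86 0.063 0 0 0 0;0.86 0.063 0 0 0 0;0.86 0.063 0 0 0 0;0.86 0.063 0 0 0 0;0.86 0.063 0 0 0 0;0.86 0.063 0 0 0 0;0.86 0.063 0 0 0 0;0.86 0.063 0 0 0 0;0.86 0.063 0 0 0 0;0.86 0.063 0 0 0 0;0 0 0 0 0 0;0 0 0 0 0 0",
)

```text
t: 6.67
tool_pos: [0.6405, -0.0271, 0.1385]
tool_rot: [-3.113, -0.416, 0.006]
contact_force: [0.8, 0.8, -1.8]
opening: 0.0188
```

Run:
```python
from h import *
plan([0.6438,-0.0285,.14],.265)
snap('wrist','w3'); snap('scene','s3')
plan([0.6438,-0.0285,.14],.265)
```

```text
tcp [ 0.6405 -0.0271  0.1385] yaw 0.2656 tilt [-3.7e-03  3.0e-04 -1.0e+00] t 6.6667 units xyz [ 0.112  0.088 -0.062]
rz units 0.006148863495079038
tcp [ 0.6398 -0.0274  0.1391] yaw 0.2649 tilt [-3.1e-03  3.0e-04 -1.0e+00] t 6.7667 units xyz [ 0.144  0.085 -0.037]
rz units -0.0009587420119083756
```

View pics/w3.png

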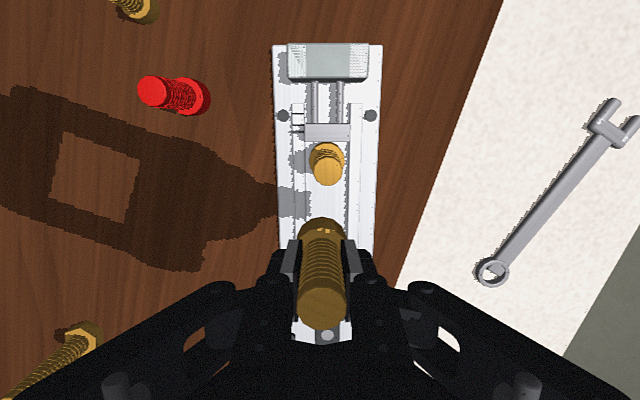

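View pics/s3.png

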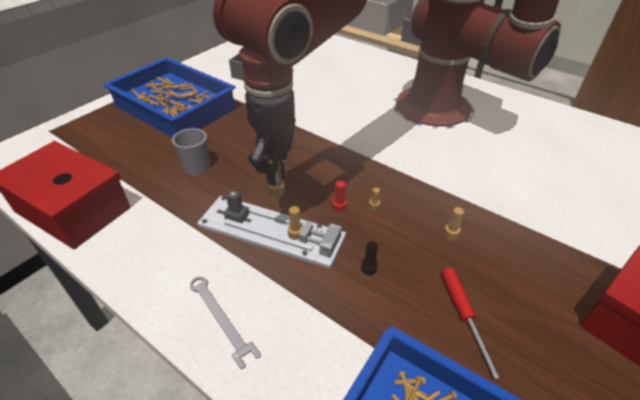

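Run:
```python
from h import *
d=cv2.imread('pics/w3.png')
cv2.imwrite('pics/z6.png',cv2.resize(d[35:225,255:400],(458,600),interpolation=cv2.INTER_CUBIC))
g=cv2.cvtColor(d,cv2.COLOR_BGR2GRAY)
for r in (50,90,180,200,220,240): print(r,g[r,262:300].tolist(),'|',g[r,340:392].tolist())
```

```text
50 [62, 68, 62, 63, 68, 65, 64, 49, 24, 61, 149, 227, 240, 239, 235, 235, 239, 241, 246, 242, 239, 243, 248, 242, 173, 125, 195, 237, 237, 209, 173, 174, 186, 192, 185, 202, 209, 191] | [185, 183, 184, 182, 184, 178, 185, 189, 180, 191, 226, 233, 228, 234, 232, 233, 232, 231, 231, 234, 239, 242, 234, 235, 235, 235, 234, 233, 179, 194, 249, 243, 242, 241, 241, 242, 242, 241, 242, 242, 244, 249, 192, 55, 71, 79, 77, 71, 74, 73, 73, 72]
90 [67, 63, 70, 71, 71, 68, 69, 62, 73, 57, 17, 114, 195, 228, 238, 236, 233, 233, 237, 239, 238, 235, 231, 234, 240, 236, 231, 232, 238, 239, 239, 238, 238, 241, 238, 237, 238, 238] | [210, 200, 141, 183, 242, 247, 243, 242, 241, 242, 242, 242, 243, 242, 242, 242, 241, 242, 242, 243, 243, 242, 243, 242, 242, 241, 242, 243, 241, 241, 241, 242, 242, 240, 241, 242, 241, 241, 246, 246, 176, 54, 77, 73, 76, 76, 73, 74, 73, 78, 75, 75]
180 [72, 71, 77, 74, 74, 76, 66, 69, 62, 69, 66, 67, 59, 38, 29, 123, 216, 239, 233, 232, 231, 230, 232, 232, 228, 228, 233, 235, 239, 205, 123, 129, 196, 241, 234, 236, 242, 241] | [246, 243, 244, 213, 129, 131, 131, 116, 113,
[... 743 characters left out ...]
 230, 230, 234, 235, 238, 207, 119, 194, 248, 246, 247, 243] | [231, 236, 238, 244, 205, 126, 117, 96, 198, 248, 241, 241, 239, 240, 239, 239, 239, 237, 219, 205, 233, 231, 234, 233, 236, 235, 234, 233, 237, 234, 237, 239, 235, 233, 174, 60, 71, 76, 72, 67, 74, 74, 79, 74, 68, 69, 66, 64, 66, 68, 66, 66]
240 [71, 71, 74, 72, 68, 68, 78, 75, 70, 66, 66, 64, 64, 76, 62, 41, 28, 108, 196, 231, 233, 230, 232, 230, 233, 229, 155, 39, 50, 53, 58, 57, 60, 57, 61, 76, 60, 14] | [73, 0, 5, 9, 48, 76, 74, 70, 65, 55, 57, 56, 52, 45, 174, 248, 238, 218, 204, 231, 230, 229, 232, 235, 233, 231, 231, 235, 232, 234, 234, 233, 230, 174, 54, 69, 75, 69, 70, 67, 66, 68, 71, 66, 62, 60, 62, 63, 70, 64, 71, 75]
```

View pics/z6.png

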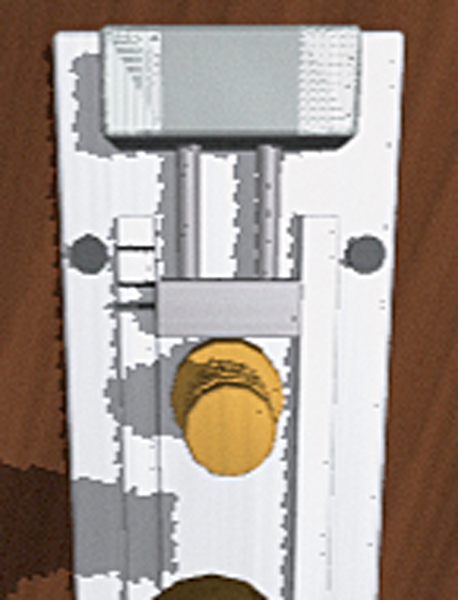

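Run:
```python
from h import *
L=[unproj('w3',(u+.3,r),.012)[:2] for u,r in [(271.8,50),(272.8,90),(276.8,180),(278.7,220),(279.5,240)]]
Rr=[unproj('w3',(u,r),.012)[:2] for u,r in [(382.4,50),(380.5,90),(376.5,180),(374.5,220),(373.5,240)]]
for A in (L,Rr):
    A=np.array(A); v=A[-1]-A[0]; print(A.round(4).tolist(), np.arctan2(v[0],-v[1]))
f=lambda x,y:(255+x*.3167,35+y*.3167)
print('end',unproj('w3',f(230,33),.012),'a top',unproj('w3',f(230,430),.082),'stop front edge top',unproj('w3',f(229,337),.039),'held screw top',unproj('w3',(322,306),.181))
M=np.mean([L,Rr],axis=0);print(M)
yaw=.265; yd=np.array([-np.sin(yaw),np.cos(yaw)]);xd=np.array([np.cos(yaw),np.sin(yaw)])
print('x offs',(M@xd), 'scene centre',np.array([.6496,-.0436])@xd,'a',unproj('w3',f(230,430),.082)[:2]@xd)
```

```text
[[0.5696, 0.0793], [0.5771, 0.0499], [0.5975, -0.0235], [0.6078, -0.06], [0.6131, -0.0793]] 0.2679340890310381
[[0.6552, 0.1026], [0.6633, 0.0734], [0.6837, 0.0001], [0.6936, -0.0364], [0.6989, -0.0557]] 0.26916911123689014
end [0.61199943 0.0942689  0.012     ] a top [0.63501822 0.00748244 0.082     ] stop front edge top [0.63121042 0.02290661 0.039     ] held screw top [ 0.64050698 -0.02658609  0.181     ]
[[ 0.61240404  0.09093489]
 [ 0.62018422  0.06164816]
 [ 0.6406066  -0.01168053]
 [ 0.65073465 -0.04821913]
 [ 0.65601751 -0.06754492]]
x offs [0.61484324 0.61468136 0.61518539 0.61539009 0.61542694] scene centre 0.6155048444811929 a 0.614811047351293
```

Call:
step_arm(
  increments="0.17 0.08 0 0 0 0;0 0 0.5 0 0 0;0 0 1 0 0 0;0 0 1 0 0 0;0 0 0 0 0 0;0 0 0 0 0 0;0 0 0 0 0 0",
)

```text
t: 7.35
tool_pos: [0.6461, -0.0284, 0.0791]
tool_rot: [3.114, 0.415, 0.001]
contact_force: [-0.0, -0.1, -1.3]
opening: 0.0187
```

Run:
```python
from h import *
plan([0.6449,-0.0283,.041],.268)
snap('wrist','w4');
plan([0.6449,-0.0283,.041],.268)
```

```text
tcp [ 0.6461 -0.0284  0.0791] yaw 0.2648 tilt [ 1.e-03 -2.e-04 -1.e+00] t 7.35 units xyz [-0.046 -0.017  1.523]
rz units -0.03215037653053421
tcp [ 0.6469 -0.0285  0.0801] yaw 0.2649 tilt [ 2.9e-03 -5.0e-04 -1.0e+00] t 7.4 units xyz [-0.078 -0.03   1.565]
rz units -0.031391138243852534
```

View pics/w4.png

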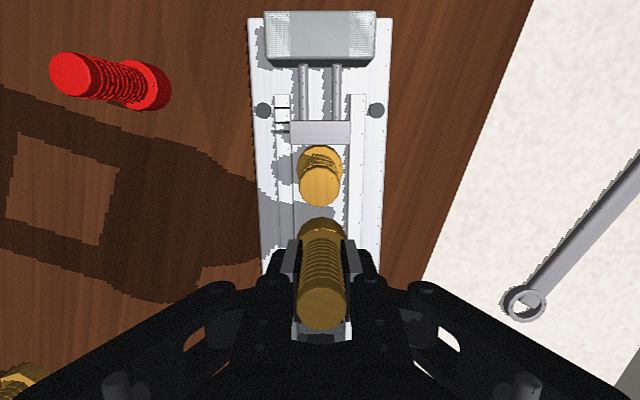

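The held screw (322,306) is in line with screw_a (320,185) and the channel. I lower it.

Call:
step_arm(
  increments="-0.05 -0.02 0.5 0 0 0;0 0 0.5 0 0 0;0 0 0.3 0 0 0;0 0 0.15 0 0 0;0 0 0 0 0 0;0 0 0 0 0 0;0 0 0 0 0 0",
)

```text
t: 7.98
tool_pos: [0.6444, -0.0281, 0.0418]
tool_rot: [-3.114, -0.415, 0.0]
contact_force: [0.1, -0.6, -1.8]
opening: 0.0189
```

Run:
```python
from h import *
plan([0.6449,-0.0283,.041],.268)
snap('side','d4');snap('scene','s4')
a=cv2.imread('pics/d4.png')[145:225,255:335];b=cv2.imread('pics/s4.png')[170:260,230:330]
cv2.imwrite('pics/z7.png',np.hstack([cv2.resize(x,(400,400),interpolation=cv2.INTER_CUBIC) for x in (a,b)]))
plan([0.6449,-0.0283,.041],.268)
```

```text
tcp [ 0.6444 -0.0281  0.0418] yaw 0.265 tilt [-0.  0. -1.] t 7.9833 units xyz [0.015 0.014 0.032]
rz units -0.030389432248604797
tcp [ 0.6445 -0.0281  0.042 ] yaw 0.265 tilt [ 2.e-04 -0.e+00 -1.e+00] t 8.0833 units xyz [0.013 0.013 0.041]
rz units -0.029606021003169558
```

View pics/z7.png

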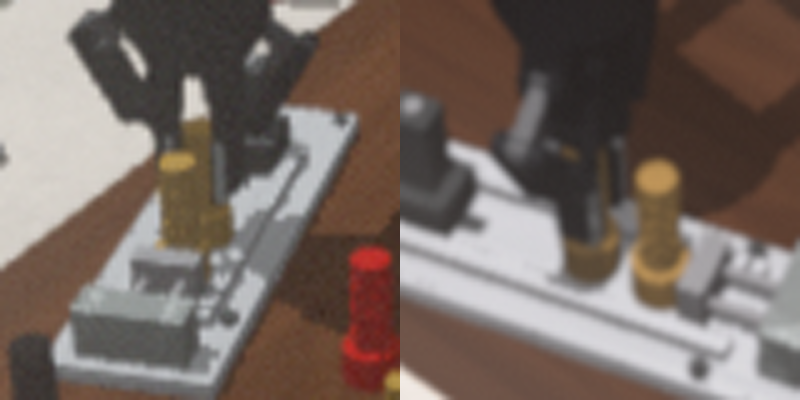

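Call:
step_arm(
  increments="0 0 0.05 0 0 0;0 0 0 0 0 0;0 0 0 0 0 0",
)

```text
t: 8.33
tool_pos: [0.6444, -0.028, 0.0407]
tool_rot: [-3.114, -0.415, 0.0]
contact_force: [-0.9, -0.4, -1.8]
opening: 0.019
```

Call:
step_arm(
  increments="0 0 0.04 0 0 0;0 0 0 0 0 0;0 0 0 0 0 0",
)

```text
t: 8.58
tool_pos: [0.6446, -0.0281, 0.0404]
tool_rot: [3.114, 0.415, 0.0]
contact_force: [-1.7, -0.4, 2.2]
opening: 0.0189
```

Touching the floor (z force has changed sign), so I release.

Call:
step_arm(
  increments="0 0 0 0 0 0;0 0 0 0 0 0;0 0 0 0 0 0;0 0 0 0 0 0;0 0 0 0 0 0;0 0 0 0 0 0",
  fingers=1,
)

```text
t: 9.08
tool_pos: [0.6445, -0.0281, 0.0397]
tool_rot: [-3.114, -0.415, -0.0]
contact_force: [-0.3, -0.5, 0.3]
opening: 0.0852
```

Call:
step_arm(
  increments="0 0 -0.5 0 0 0;0 0 -1 0 0 0;0 0 -1 0 0 0;0 0 -1 0 0 0;0 0 -1 0 0 0;0 0 -1 0 0 0;0 0 0 0 0 0",
)

```text
t: 9.67
tool_pos: [0.648, -0.0285, 0.1858]
tool_rot: [3.111, 0.415, 0.018]
contact_force: [0.6, -0.8, 1.5]
opening: 0.0851
```

Run:
```python
from h import *
snap('wrist','w5')
plan([0.437,0.252,.17],.265)
```

```text
tcp [ 0.6469 -0.0284  0.1829] yaw 0.2651 tilt [ 0.0087 -0.0014 -1.    ] t 9.7167 units xyz [ -5.169 -13.027   0.426]
rz units 0.0008519048994320988
```

View pics/w5.png

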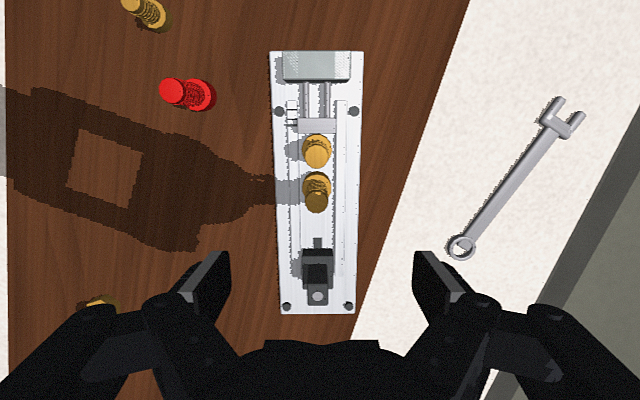

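The screw stands in the channel (317,190), in line with screw_a (316,152), and the jaw post is at (317,295). On to the other one.

Call:
step_arm(
  increments="-0.37 -0.93 0 0 0 0;-0.37 -0.93 0 0 0 0;-0.37 -0.93 0 0 0 0;-0.37 -0.93 0 0 0 0;-0.37 -0.93 0 0 0 0;-0.37 -0.93 0 0 0 0;-0.37 -0.93 0 0 0 0;-0.37 -0.93 0 0 0 0;-0.37 -0.93 0 0 0 0;-0.37 -0.93 0 0 0 0;-0.37 -0.93 0 0 0 0;-0.37 -0.93 0 0 0 0",
)

```text
t: 10.72
tool_pos: [0.4627, 0.2128, 0.1762]
tool_rot: [3.114, 0.415, -0.003]
contact_force: [0.5, 0.6, 0.1]
opening: 0.0854
```

Call:
step_arm(
  increments="-0.37 -0.93 0 0 0 0;-0.37 -0.93 0 0 0 0;0 0 0 0 0 0;0 0 0 0 0 0;0 0 0 0 0 0",
)

```text
t: 11.13
tool_pos: [0.4341, 0.2518, 0.1767]
tool_rot: [3.113, 0.415, -0.001]
contact_force: [-0.5, -0.2, 0.2]
opening: 0.0854
```

Run:
```python
from h import *
snap('wrist','w6')
plan([0.437,0.252,.17],.265)
```

```text
tcp [0.4344 0.2516 0.1769] yaw 0.2644 tilt [-5.e-04 -5.e-04 -1.e+00] t 11.1833 units xyz [0.106 0.012 0.276]
rz units -0.005587123291056484
```

View pics/w6.png

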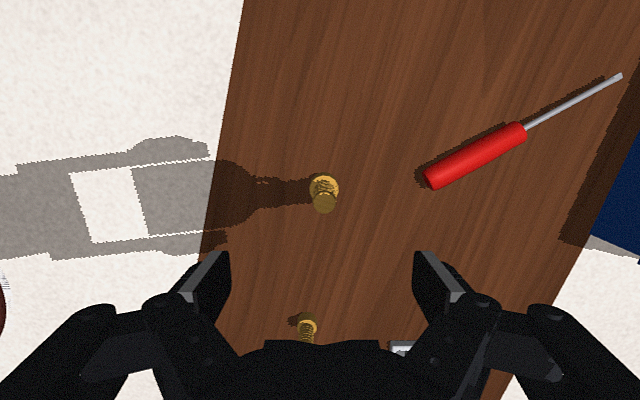

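Run:
```python
from h import *
p=unproj('w6',(324,202.5),.07); print(p); plan([p[0],p[1],.028],.265)
```

```text
[0.43604625 0.25153115 0.07      ]
tcp [0.4344 0.2516 0.1769] yaw 0.2644 tilt [-5.e-04 -5.e-04 -1.e+00] t 11.1833 units xyz [0.068 0.018 5.956]
rz units -0.005587123291056484
```

Call:
step_arm(
  increments="0.07 0.02 0 0 0 0;0 0 0.85 0 0 0;0 0 0.85 0 0 0;0 0 0.85 0 0 0;0 0 0.85 0 0 0;0 0 0.85 0 0 0;0 0 0.85 0 0 0;0 0 0.85 0 0 0;0 0 0 0 0 0;0 0 0 0 0 0;0 0 0 0 0 0",
)

```text
t: 12.1
tool_pos: [0.4372, 0.2521, 0.0297]
tool_rot: [-3.114, -0.414, -0.002]
contact_force: [0.3, 1.1, 0.1]
opening: 0.0855
```

Run:
```python
from h import *
snap('wrist','w7')
plan([0.4360,0.2515,.028],.265)
```

```text
tcp [0.4376 0.2524 0.0303] yaw 0.2644 tilt [ 0.0027  0.001  -1.    ] t 12.15 units xyz [-0.071  0.017  0.092]
rz units -0.006211599680128188
```

View pics/w7.png

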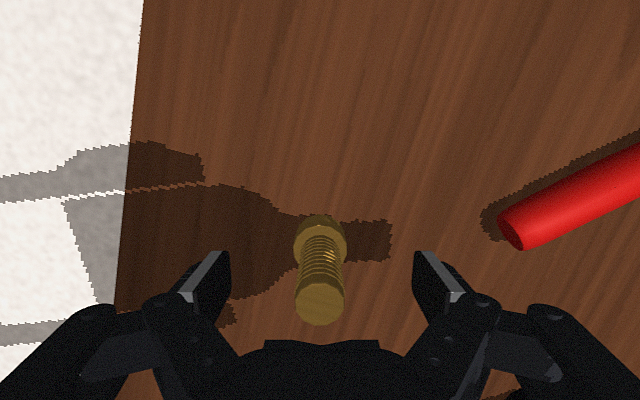

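Centred between the fingers (320,303), so I close.

Call:
step_arm(
  increments="0 0 0.04 0 0 0;0 0 0 0 0 0;0 0 0 0 0 0;0 0 0 0 0 0;0 0 0 0 0 0;0 0 0 0 0 0;0 0 0 0 0 0;0 0 0 0 0 0;0 0 0 0 0 0;0 0 0 0 0 0",
  fingers=-1,
)

```text
t: 12.98
tool_pos: [0.4363, 0.2523, 0.0279]
tool_rot: [-3.114, -0.415, -0.001]
contact_force: [0.5, -0.9, 1.1]
opening: 0.0188
```

Call:
step_arm(
  increments="0 0 -0.5 0 0 0;0 0 -1 0 0 0;0 0 -1 0 0 0;0 0 -1 0 0 0;0 0 -1 0 0 0;0 0 -0.5 0 0 0;0 0 0 0 0 0",
)

```text
t: 13.57
tool_pos: [0.4376, 0.2528, 0.1554]
tool_rot: [-3.113, -0.415, -0.008]
contact_force: [-0.2, 0.2, -2.0]
opening: 0.019
```

Run:
```python
from h import *
yaw=.265; yd=np.array([-np.sin(yaw),np.cos(yaw)]);xd=np.array([np.cos(yaw),np.sin(yaw)])
p=.615*xd+(-.2143-.023)*yd; print(p)
plan([*p,.15],.265)
```

```text
[ 0.65568296 -0.06794225]
tcp [0.4376 0.2528 0.1554] yaw 0.265 tilt [ 0.0051  0.002  -1.    ] t 13.5667 units xyz [ 5.057 14.665  0.236]
rz units -0.0004501207436646837
```

Call:
step_arm(
  increments="0.316 0.917 0 0 0 0;0.316 0.917 0 0 0 0;0.316 0.917 0 0 0 0;0.316 0.917 0 0 0 0;0.316 0.917 0 0 0 0;0.316 0.917 0 0 0 0;0.316 0.917 0 0 0 0;0.316 0.917 0 0 0 0;0.316 0.917 0 0 0 0;0.316 0.917 0 0 0 0;0.316 0.917 0 0 0 0;0.316 0.917 0 0 0 0",
)

```text
t: 14.57
tool_pos: [0.5985, 0.0105, 0.1491]
tool_rot: [-3.113, -0.415, 0.007]
contact_force: [0.1, -0.2, -3.1]
opening: 0.019
```

Call:
step_arm(
  increments="0.316 0.917 0 0 0 0;0.316 0.917 0 0 0 0;0.316 0.917 0 0 0 0;0.316 0.917 0 0 0 0;0 0 0 0 0 0;0 0 0 0 0 0;0 0 0 0 0 0;0 0 0 0 0 0",
)

```text
t: 15.23
tool_pos: [0.6529, -0.0678, 0.1508]
tool_rot: [-3.113, -0.416, 0.004]
contact_force: [-0.8, 0.3, -1.9]
opening: 0.019
```

Run:
```python
from h import *
snap('wrist','w8')
plan([.6557,-.0679,.041],.265)
```

```text
tcp [ 0.6532 -0.0678  0.1514] yaw 0.2659 tilt [-1.9e-03  6.0e-04 -1.0e+00] t 15.2833 units xyz [0.103 0.037 4.415]
rz units 0.009398682065283048
```

View pics/w8.png

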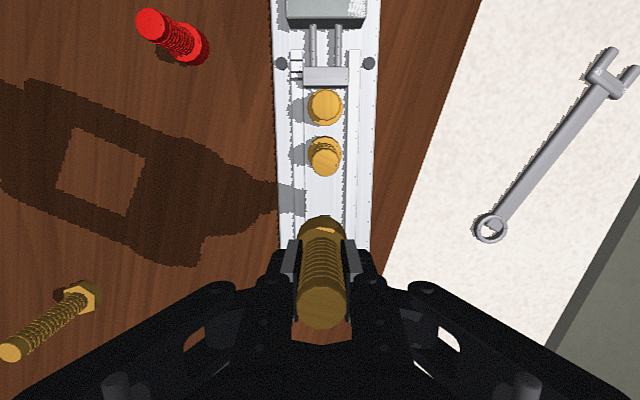

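The held screw is in line with the two others at (324,107) and (324,155), about 2 mm short in x. I lower it with that correction.

Call:
step_arm(
  increments="0.09 0.03 0.3 0 0 0;0 0 0.8 0 0 0;0 0 0.8 0 0 0;0 0 0.8 0 0 0;0 0 0.8 0 0 0;0 0 0.5 0 0 0;0 0 0.2 0 0 0;0 0 0 0 0 0;0 0 0 0 0 0;0 0 0 0 0 0;0 0 0 0 0 0",
)

```text
t: 16.2
tool_pos: [0.6577, -0.0691, 0.0495]
tool_rot: [3.113, 0.415, 0.005]
contact_force: [0.4, 0.2, -2.4]
opening: 0.0188
```

Run:
```python
from h import *
plan([.6557,-.0679,.0408],.265)
```

```text
tcp [ 0.6577 -0.0691  0.0495] yaw 0.265 tilt [ 3.1e-03 -7.0e-04 -1.0e+00] t 16.2 units xyz [-0.067 -0.069  0.347]
rz units 0.00044548414141365456
```

Call:
step_arm(
  increments="0 0 0.1 0 0 0;0 0 0.1 0 0 0;0 0 0 0 0 0;0 0 0 0 0 0;0 0 0 0 0 0",
)

```text
t: 16.62
tool_pos: [0.6564, -0.0689, 0.0424]
tool_rot: [-3.114, -0.415, 0.0]
contact_force: [-0.1, 0.5, -3.1]
opening: 0.019
```

Run:
```python
from h import *
plan([.6557,-.0679,.0408],.265)
```

```text
tcp [ 0.6564 -0.0689  0.0424] yaw 0.265 tilt [-2.e-04  1.e-04 -1.e+00] t 16.6167 units xyz [-0.016 -0.045  0.066]
rz units -0.00031153708357101184
```

Call:
step_arm(
  increments="0 0 0.06 0 0 0;0 0 0 0 0 0;0 0 0 0 0 0;0 0 0 0 0 0",
)

```text
t: 16.95
tool_pos: [0.6564, -0.0689, 0.041]
tool_rot: [-3.114, -0.415, 0.0]
contact_force: [-0.1, -0.6, -2.8]
opening: 0.0184
```

Call:
step_arm(
  increments="0 0 0.03 0 0 0;0 0 0 0 0 0;0 0 0 0 0 0",
)

```text
t: 17.2
tool_pos: [0.6564, -0.0689, 0.0402]
tool_rot: [-3.114, -0.415, 0.0]
contact_force: [0.4, 0.7, -2.2]
opening: 0.0192
```

Call:
step_arm(
  increments="0 0 0.03 0 0 0;0 0 0 0 0 0;0 0 0 0 0 0",
)

```text
t: 17.45
tool_pos: [0.6566, -0.0689, 0.04]
tool_rot: [3.114, 0.415, 0.0]
contact_force: [-0.9, 0.7, -0.3]
opening: 0.019
```

Contact with the floor starts, so I release and lift.

Call:
step_arm(
  increments="0 0 0.01 0 0 0;0 0 0 0 0 0;0 0 0 0 0 0;0 0 0 0 0 0;0 0 0 0 0 0;0 0 0 0 0 0;0 0 0 0 0 0",
  fingers=1,
)

```text
t: 18.03
tool_pos: [0.6565, -0.0689, 0.0394]
tool_rot: [3.114, 0.415, 0.0]
contact_force: [0.8, -0.3, 1.2]
opening: 0.0852
```

Call:
step_arm(
  increments="0 0 -0.5 0 0 0;0 0 -1 0 0 0;0 0 -1 0 0 0;0 0 -1 0 0 0;0 0 -0.5 0 0 0;0 0.9 0 0 0 0;0 0.9 0 0 0 0;0 0 0 0 0 0;0 0 0 0 0 0;0 0 0 0 0 0",
)

```text
t: 18.87
tool_pos: [0.6679, -0.112, 0.1389]
tool_rot: [-3.113, -0.415, 0.001]
contact_force: [-1.6, -0.5, 0.2]
opening: 0.0854
```

Run:
```python
from h import *
snap('wrist','w9')
plan([.669,-.1203,.0408],.265)
snap('scene','s9');snap('side','d9')
b=cv2.imread('pics/s9.png')[170:270,190:350]
a=cv2.imread('pics/d9.png')[140:220,250:350]
cv2.imwrite('pics/z9.png',np.hstack([cv2.resize(x,(400,400),interpolation=cv2.INTER_CUBIC) for x in (a,b)]))
```

```text
tcp [ 0.6678 -0.1117  0.1389] yaw 0.2653 tilt [-9.e-04  6.e-04 -1.e+00] t 18.9167 units xyz [-0.043  0.348  3.924]
rz units 0.0033561697261869083
```

View pics/w9.png

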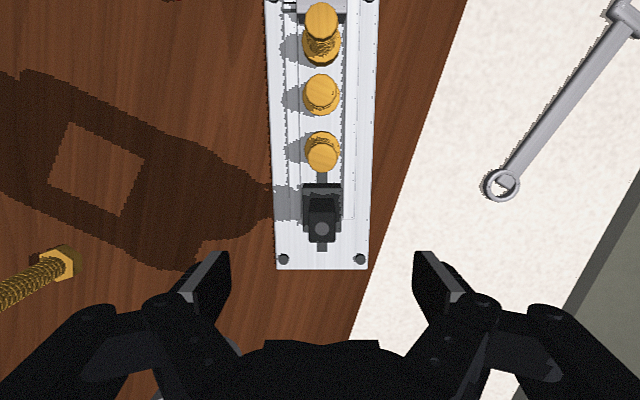

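View pics/z9.png

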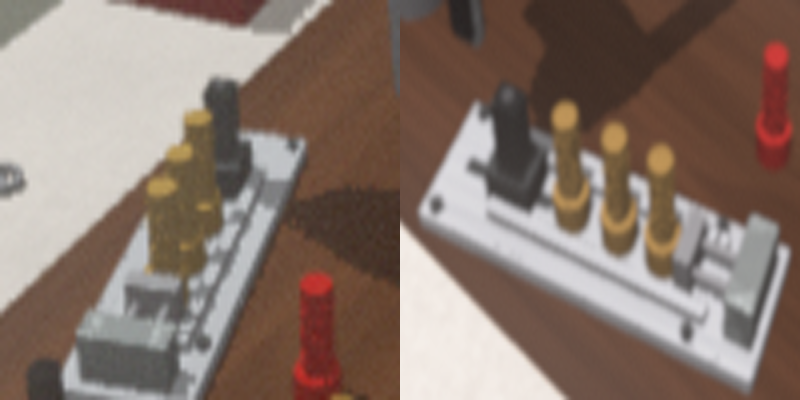

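All three stand in the channel in one row (tops at (321,20), (321,93), (323,155)). The jaw post top is near (322,229).

Run:
```python
from h import *
d=cv2.imread('pics/w9.png')
cv2.imwrite('pics/z10.png',cv2.resize(d[130:280,265:380],(460,600),interpolation=cv2.INTER_CUBIC))
yaw=.265; yd=np.array([-np.sin(yaw),np.cos(yaw)])
p=unproj('w9',(322,229),.076);print(p,p[:2]@yd+.2143); plan([p[0],p[1],.045],.268)
q=unproj('w9',(323,155),.082);print(q,q[:2]@yd+.2143)
```

```text
[ 0.67016872 -0.11984594  0.076     ] -0.076885816210089
tcp [ 0.6679 -0.1115  0.139 ] yaw 0.2658 tilt [-6.e-04  4.e-04 -1.e+00] t 19.0167 units xyz [-0.     0.348  3.76 ]
rz units -0.02243559714535215
[ 0.65667558 -0.06799849  0.082     ] -0.02331425469412729
```

View pics/z10.png

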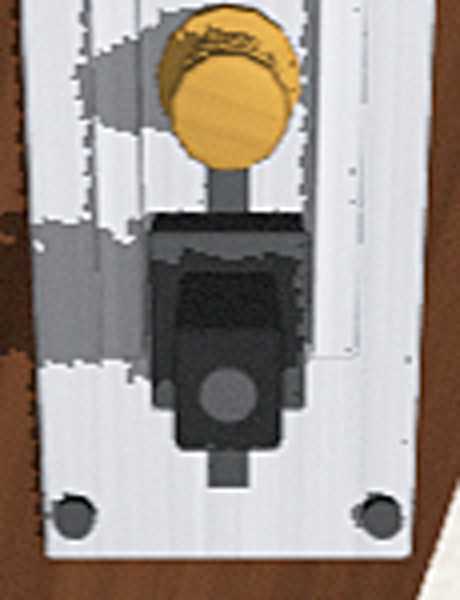

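Call:
step_arm(
  increments="0 0.33 0 0 0 0.02;0 0 0.5 0 0 0;0 0 0.8 0 0 0;0 0 0.8 0 0 0;0 0 0.8 0 0 0;0 0 0.5 0 0 0;0 0 0.3 0 0 0;0 0 0 0 0 0;0 0 0 0 0 0;0 0 0 0 0 0",
)

```text
t: 19.85
tool_pos: [0.6715, -0.1206, 0.0483]
tool_rot: [3.113, 0.412, 0.004]
contact_force: [0.1, -0.5, 1.2]
opening: 0.0853
```

Run:
```python
from h import *
snap('wrist','w10')
plan([.6699,-.119,.045],.268)
```

```text
tcp [ 0.6716 -0.1206  0.0486] yaw 0.263 tilt [ 2.8e-03 -8.0e-04 -1.0e+00] t 19.9 units xyz [-0.049 -0.08   0.142]
rz units -0.04973130685358429
```

View pics/w10.png

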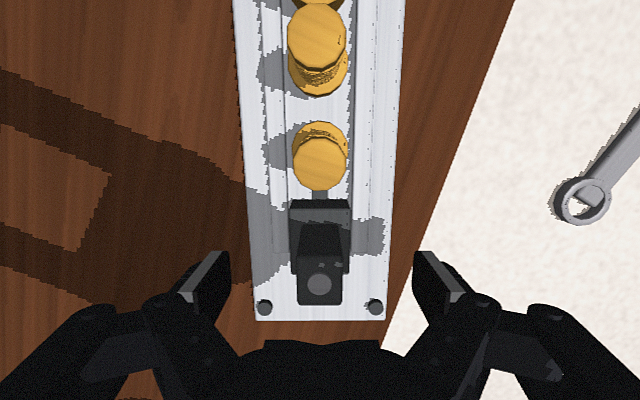

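Run:
```python
from h import *
p=unproj('w10',(320,283),.076);print(p); plan([p[0],p[1],.046],.268)
```

```text
[ 0.67015052 -0.11923219  0.076     ]
tcp [ 0.6716 -0.1206  0.0486] yaw 0.263 tilt [ 2.8e-03 -8.0e-04 -1.0e+00] t 19.9 units xyz [-0.042 -0.069  0.102]
rz units -0.04973130685358429
```

Call:
step_arm(
  increments="-0.03 -0.05 0.09 0 0 -0.04;0 0 0 0 0 0;0 0 0 0 0 0",
)

```text
t: 20.15
tool_pos: [0.6695, -0.1193, 0.045]
tool_rot: [3.113, 0.418, 0.001]
contact_force: [-0.0, 0.2, -0.3]
opening: 0.0851
```

Call:
step_arm(
  increments="0 0 0 0 0 0;0 0 0 0 0 0;0 0 0 0 0 0;0 0 0 0 0 0;0 0 0 0 0 0;0 0 0 0 0 0;0 0 0 0 0 0;0 0 0 0 0 0;0 0 0 0 0 0;0 0 0 0 0 0",
  fingers=-1,
  newtons=80,
)

```text
t: 20.98
tool_pos: [0.6701, -0.1191, 0.0449]
tool_rot: [3.113, 0.418, 0.003]
contact_force: [5.6, 1.5, -1.2]
opening: 0.0189
```

Run:
```python
from h import *
plan([.6699,-.119,.045],.268)
snap('wrist','w11'); snap('scene','s11')
b=cv2.imread('pics/s11.png')[160:270,190:350]
cv2.imwrite('pics/z11.png',cv2.resize(b,(640,440),interpolation=cv2.INTER_CUBIC))
```

```text
tcp [ 0.6701 -0.1191  0.0449] yaw 0.267 tilt [ 1.8e-03  1.0e-04 -1.0e+00] t 20.9833 units xyz [-0.007 -0.007 -0.004]
rz units -0.009770183595810833
```

View pics/w11.png

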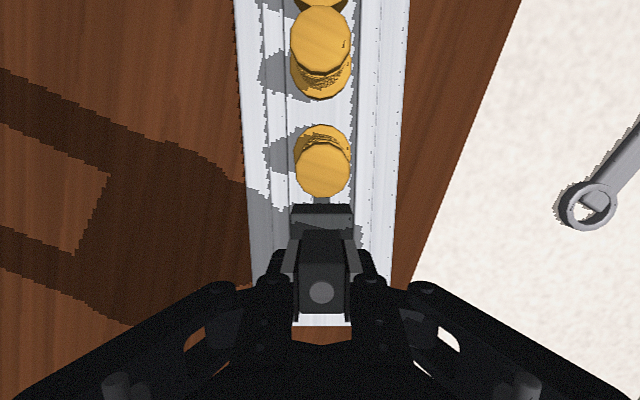

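View pics/z11.png

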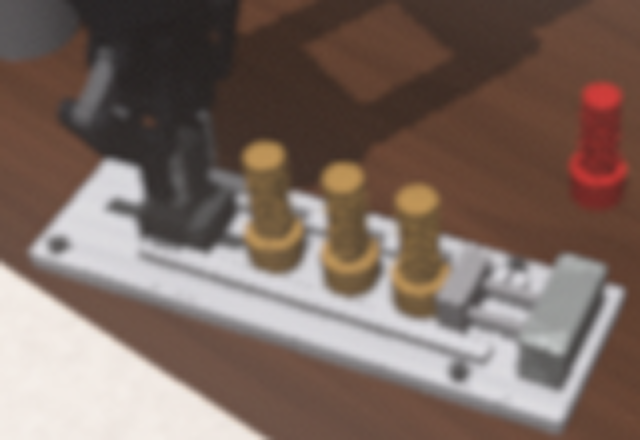

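Call:
step_arm(
  increments="0.02 -0.08 0 0 0 0;0 -0.12 0 0 0 0;0 -0.12 0 0 0 0;0 -0.12 0 0 0 0;0 -0.12 0 0 0 0;0 -0.12 0 0 0 0;0 -0.12 0 0 0 0;0 -0.12 0 0 0 0;0 -0.12 0 0 0 0;0 -0.1 0 0 0 0;0 0 0 0 0 0;0 0 0 0 0 0",
)

```text
t: 22.08
tool_pos: [0.6625, -0.0913, 0.0449]
tool_rot: [-3.113, -0.418, -0.001]
contact_force: [4.5, 0.2, 2.0]
opening: 0.0187
```

```bash
cat >> h.py <<'E'
def st():
    o=ctrl.get_obs(); y=.267; yd=np.array([-np.sin(y),np.cos(y)]);xd=np.array([np.cos(y),np.sin(y)])
    y0=.265;print('t',o['t'],'slide~',o['tool_pos'][:2]@np.array([-np.sin(y0),np.cos(y0)])+.2143+.085,'z',o['tool_pos'][2],'Fx,Fy',o['contact_force'][:2]@xd,o['contact_force'][:2]@yd,o['contact_force'][2],o['opening'])
E
python3 - <<'E'
from h import *
st()
snap('wrist','w12'); snap('scene','s12')
b=cv2.imread('pics/s12.png')[160:270,190:350]
cv2.imwrite('pics/z12.png',cv2.resize(b,(640,440),interpolation=cv2.INTER_CUBIC))
E
```

```text
t 22.0833 slide~ 0.037653972455132786 z 0.04486392700850242 Fx,Fy 4.380058135999058 -0.9802059148234097 2.026579430928428 0.01869417902874466
```

View pics/w12.png

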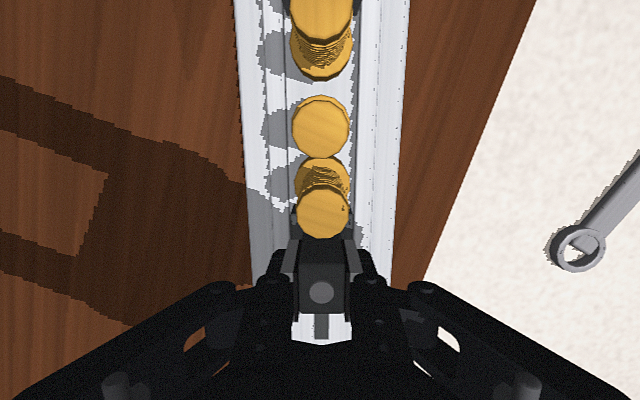

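View pics/z12.png

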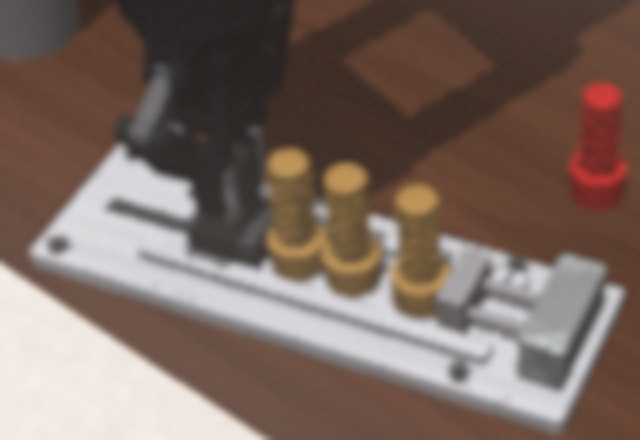

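The row is closing up and the screws stay upright and in line. I keep pushing slowly.

Call:
step_arm(
  increments="0 -0.06 0 0 0 0;0 -0.06 0 0 0 0;0 -0.06 0 0 0 0;0 -0.06 0 0 0 0;0 -0.06 0 0 0 0;0 -0.06 0 0 0 0;0 0 0 0 0 0;0 0 0 0 0 0",
)

```text
t: 22.85
tool_pos: [0.6604, -0.0836, 0.0448]
tool_rot: [3.112, 0.418, 0.002]
contact_force: [5.8, -1.8, 1.1]
opening: 0.0189
```

Run:
```python
from h import *
st()
```

```text
t 22.85 slide~ 0.04561611033370065 z 0.044833935675853066 Fx,Fy 5.147193943868782 -3.287519692556807 1.0604788127789468 0.018886226626314707
```

Call:
step_arm(
  increments="0 -0.05 0 0 0 0;0 -0.05 0 0 0 0;0 -0.05 0 0 0 0;0 0 0 0 0 0;0 0 0 0 0 0",
)

```text
t: 23.27
tool_pos: [0.6598, -0.0815, 0.0449]
tool_rot: [3.11, 0.417, 0.003]
contact_force: [6.1, -5.7, -0.7]
opening: 0.0188
```

Run:
```python
from h import *
st()
snap('wrist','w13'); snap('scene','s13'); snap('side','d13')
b=cv2.imread('pics/s13.png')[160:270,190:350]
a=cv2.imread('pics/d13.png')[145:235,255:335]
cv2.imwrite('pics/z13.png',np.hstack([cv2.resize(b,(400,400),interpolation=cv2.INTER_CUBIC),cv2.resize(a,(400,400),interpolation=cv2.INTER_CUBIC)]))
```

```text
t 23.2667 slide~ 0.047850142380554 z 0.04485435855310143 Fx,Fy 4.356598790699755 -7.148068498851615 -0.6658506690695872 0.01880133944463159
```

View pics/z13.png

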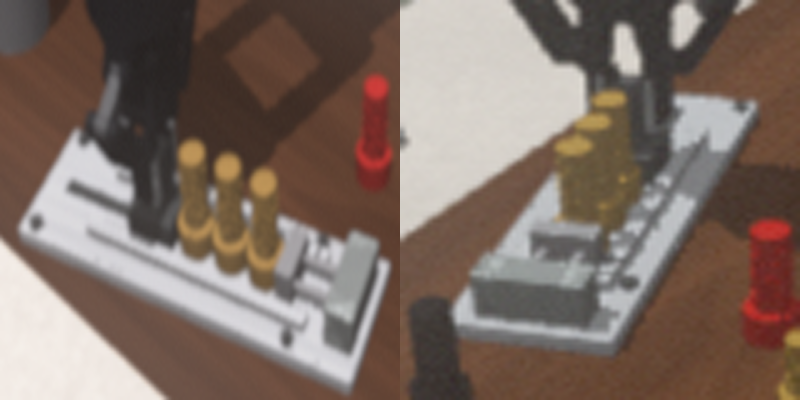

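View pics/w13.png

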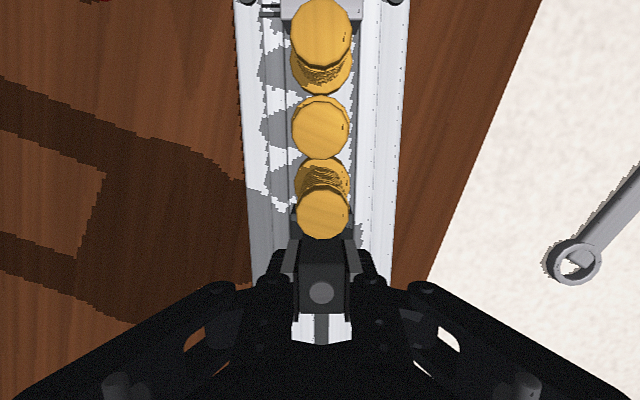

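Call:
step_arm(
  increments="0 -0.05 0 0 0 0;0 -0.05 0 0 0 0;0 -0.05 0 0 0 0;0 -0.05 0 0 0 0;0 -0.05 0 0 0 0;0 0 0 0 0 0;0 0 0 0 0 0;0 0 0 0 0 0",
)

```text
t: 24.08
tool_pos: [0.6585, -0.0767, 0.0449]
tool_rot: [3.108, 0.417, 0.004]
contact_force: [8.7, -10.5, -2.2]
opening: 0.0191
```

Run:
```python
from h import *
st()
snap('wrist','w14'); snap('scene','s14')
b=cv2.imread('pics/s14.png')[210:260,270:350]
a=cv2.imread('pics/s0.png') if 0 else cv2.imread('pics/scene0.png')[210:260,270:350]
w=cv2.imread('pics/w14.png')[0:60,235:405]
cv2.imwrite('pics/z14.png',np.vstack([np.hstack([cv2.resize(b,(400,250),interpolation=cv2.INTER_CUBIC),cv2.resize(a,(400,250),interpolation=cv2.INTER_CUBIC)]),cv2.resize(w,(800,282),interpolation=cv2.INTER_CUBIC)]))
```

```text
t 24.0833 slide~ 0.052781735026770124 z 0.044872916523364476 Fx,Fy 5.57060578299371 -12.440894235166345 -2.1757282474782906 0.019056318171691365
```

View pics/z14.png

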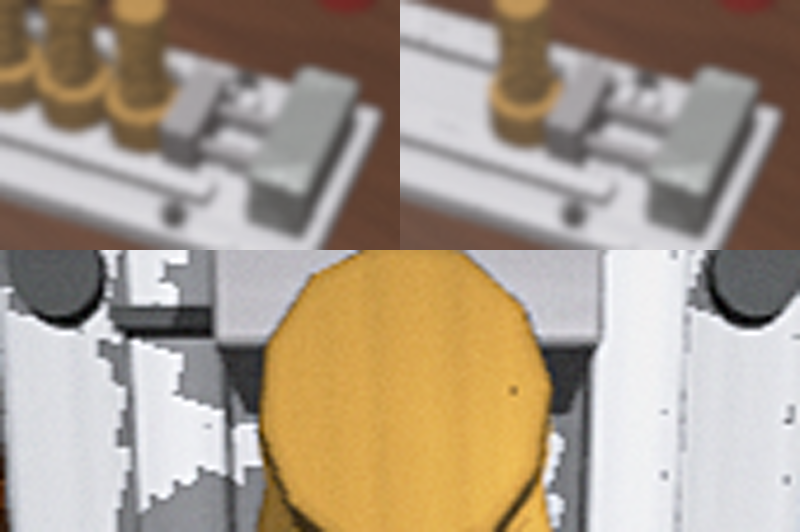

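Run:
```python
from h import *
yaw=.265; yd=np.array([-np.sin(yaw),np.cos(yaw)])
Y=lambda t,uv,z: unproj(t,uv,z)[:2]@yd+.2143
print('front now',Y('w14',(235+225/4.706,95/4.706),.039),'init',Y('w3',(255+229*.3167,35+337*.3167),.039))
# hole reference at base z .012
print('hole now',Y('w14',(235+55/4.706,(285-250)/4.706),.012),'init',Y('w3',(255+89*.3167,35+254*.3167),.012))
```

```text
front now 0.07704820036796822 init 0.07108714084286544
hole now 0.08989482495112319 init 0.09096560295938726
```

Stop is in by about 6–7 mm (wrist image front edge 0.071→0.077, with a 1 mm reference shift). About 3 mm more to go.

Call:
step_arm(
  increments="0 -0.05 0 0 0 0;0 -0.05 0 0 0 0;0 -0.05 0 0 0 0;0 0 0 0 0 0;0 0 0 0 0 0;0 0 0 0 0 0;0 0 0 0 0 0",
)

```text
t: 24.77
tool_pos: [0.6577, -0.0739, 0.0449]
tool_rot: [3.106, 0.416, 0.005]
contact_force: [10.4, -12.7, -3.6]
opening: 0.0187
```

Run:
```python
from h import *
st()
snap('wrist','w15'); snap('scene','s15'); snap('side','d15')
b=cv2.imread('pics/s15.png')[210:260,270:350]
a=cv2.imread('pics/d15.png')[175:225,255:335]
w=cv2.imread('pics/w15.png')[0:60,235:405]
cv2.imwrite('pics/z15.png',np.vstack([np.hstack([cv2.resize(b,(400,250),interpolation=cv2.INTER_CUBIC),cv2.resize(a,(400,250),interpolation=cv2.INTER_CUBIC)]),cv2.resize(w,(800,282),interpolation=cv2.INTER_CUBIC)]))
st()
```

```text
t 24.7667 slide~ 0.05572319197887744 z 0.04485281951698695 Fx,Fy 6.709075117012552 -15.04747027683728 -3.565129464702301 0.018681370562783687
t 24.9167 slide~ 0.05575153184066066 z 0.044856576049261944 Fx,Fy 6.201768964153438 -14.178533219278489 -3.25636672021292 0.01882595491229851
```

View pics/z15.png

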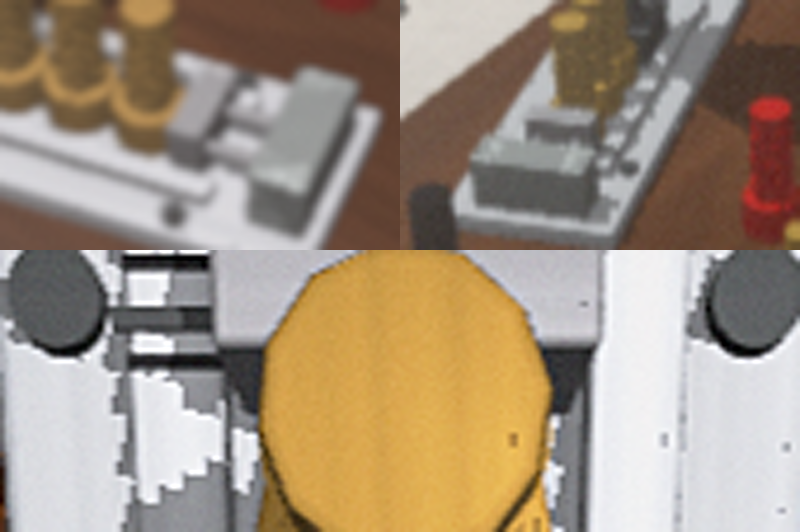

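View pics/w15.png

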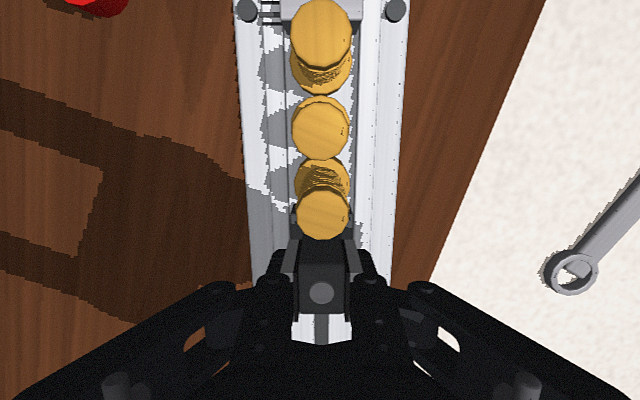

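The pointer is midway between the two scribed lines (lines at crop rows 262 and 360, pointer at 320). I hold for over a second and check for creep.

Call:
step_arm(
  increments="0 0 0 0 0 0;0 0 0 0 0 0;0 0 0 0 0 0;0 0 0 0 0 0;0 0 0 0 0 0;0 0 0 0 0 0;0 0 0 0 0 0;0 0 0 0 0 0;0 0 0 0 0 0;0 0 0 0 0 0;0 0 0 0 0 0;0 0 0 0 0 0",
)

```text
t: 25.92
tool_pos: [0.6578, -0.0739, 0.0449]
tool_rot: [3.106, 0.416, 0.005]
contact_force: [9.6, -11.4, -3.2]
opening: 0.019
```

Call:
step_arm(
  increments="0 0 0 0 0 0;0 0 0 0 0 0;0 0 0 0 0 0;0 0 0 0 0 0;0 0 0 0 0 0;0 0 0 0 0 0;0 0 0 0 0 0;0 0 0 0 0 0",
)

```text
t: 26.58
tool_pos: [0.6577, -0.0739, 0.0449]
tool_rot: [3.106, 0.416, 0.005]
contact_force: [10.1, -12.8, -4.0]
opening: 0.0182
```

Run:
```python
from h import *
st()
snap('wrist','w16'); snap('scene','s16')
w=cv2.imread('pics/w16.png')[0:60,235:405]; b=cv2.imread('pics/s16.png')[100:300,150:480]
cv2.imwrite('pics/z16.png',np.vstack([cv2.resize(b,(528,320),interpolation=cv2.INTER_CUBIC),cv2.resize(w,(528,186),interpolation=cv2.INTER_CUBIC)]))
st()
```

```text
t 26.5833 slide~ 0.05573138762952608 z 0.04485789216576658 Fx,Fy 6.33973893056589 -14.962228164300718 -3.9652135025122766 0.018189194559627333
t 26.6833 slide~ 0.05571278536950759 z 0.044851729693571235 Fx,Fy 5.638073728955175 -14.45339899275593 -2.7080922450968012 0.019043241764776772
```

View pics/z16.png

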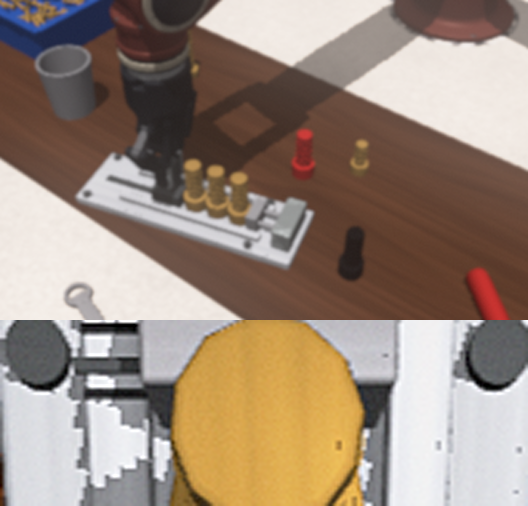

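Steady: pointer still between the lines, screws upright, other parts in view not moved. I hand it in.

Run:
```python
from station import ctrl
print(ctrl.finish_job())
```

```text
the job is handed in; nothing more can be done
None
```

I stood both loose cap screws head down in the channel next to screw_a. I then gripped the jaw's post with the grip set to 80 N and pushed the row up against the sprung stop. I handed the job in at about 26.7 s, with the arm still holding the jaw.

**Last checks:**
- **Stop:** the pointer sat about midway between the two scribed lines. The jaw stood at about 55.7 mm by my frame estimate, so the stop is in roughly 10 mm.
- **Force:** about 14.5 N along the push, which fits 11 N of spring plus screw friction. Nothing crept over about 2 s of holding.
- **Screws:** all three looked upright and in line.
- **Other parts:** the cup and the small screw looked unmoved, as did what I could see of the screwdriver. The hex bolt was almost hidden behind the arm in the last picture. I did not measure any of these positions.

**Small disagreements:**
- **Stop travel at the step before the last:** the camera gave 6–7 mm and the arm position gave about 8 mm. The pointer, not these figures, was my final guide.
- **Side force:** about 6 N across the channel remains on the gripped jaw, from slight misalignment.

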